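Find the through port of a water-cooling block with a probe pin and cap it

ROBOT

A 7-joint arm with a two-finger parallel gripper is mounted at the origin on the work surface. World frame = base frame: x ahead of the robot, y to its left, z up, the work surface at z = 0. Lengths are in m, angles in degrees, forces in N, time in s.
With the tool pointing down it reaches from about 0.425 to 0.875 m from the base axis. Payload 4.7 kg.
Tool frame: the origin (TCP) lies between the finger pads; the fingertips stand env.finger_overhang ahead of it and the grasp point (between the pads) lies 5 mm behind it (env.finger_overhang is the distance from the TCP to the fingertips, in m); z points along the fingers, y is the line along which they close (so a half turn about z gives the same grasp; the last joint's range is limited). The gripper opens to 87 mm and grips with 3 to 60 N. Pads are 19 mm wide; open, the fingers measure 117 mm over their backs; the gripper's body (75 mm by 190 mm) begins 51 mm behind the grasp point.
Start: joints at [-65.025, 18.392, -4.016, 83.108, 1.295, 78.541, -3.26], TCP at [0.266, 0.593, 0.237] pointing down, gripper open.
Joint ranges: [-163.93, 163.93], [-17.29, 119.83], [-79.2, 71.16], [3.27, 140.29], [-89.18, 269.18], [5.43, 117.66], [-154.24, 154.24]. Speed limits (degrees/s): [147.25, 147.25, 180, 180, 180, 180, 180].

INTERFACE

Orientations are given as [roll, pitch, yaw] about the fixed x, y, z axes, in that order (R = Rz(yaw) Ry(pitch) Rx(roll)).
In Python, from cell import telemetry, eyes, env, models gives the robot as it stands. The module is installed in compiled form; this text tells all that it offers.
- The arm moves only by the tool drive_tool, never from a script. Its arguments are lists of equal length, an entry for each row: "angular": the turn, a rotation vector about the tool's x, y, z in rad, a list of three; "delta_pos": the shift along the tool's x, y, z in cm, a list of three; "gripper": the finger opening in cm, from 0 to 8.7. A call has 1 to 20 rows; each row shifts and turns the commanded pose from where the row before left it, along the tool's axes as they then stand; what a row does not reach is not made up. A row lasts 1/10 s, in which the tool goes at most 50 mm and 8.59 degrees, less where a joint would pass 70% of its speed; a pose out of reach is approached as far as the arm can. A call with a gripper value outside its range is refused whole. The fingers move at their own pace and stop on an object; "squeeze" is the grip in N (left out, the last holds). Time passes only in rows, so rows that do not move let the fingers close. It gives the time, the measured TCP pose, the force, the opening and the grip force at its end, in the units of the state.
- telemetry.get_obs(): the state, without advancing time (a new reading comes with each control period).
- eyes.read_camera(name): name is "scene" or "top" or "wrist"; returns a dict with "pixels" (480x640x3 uint8, red, green, blue), "mtx" (3x3 intrinsics, pixels), "origin" and "orientation" of the camera in the world. Camera axes: x right, y down, z forward; pixel columns grow to the right and rows downward; lengths in m; the calibration is good to about 2 mm. A picture is of the moment at which its call begins. There is no depth.
- env.sign_off(): hands the job in; it is judged then, once.
Trained networks look in a picture, given as the dict that the camera call returned (one of the last four; its "shot" number tells which), for a name from the list of things; names that differ only in an ending like _2 or _b are one class to them, and where a whole thing is asked for, a point or a joint stands for the part that bears it (a point fixed in the world has none). Each returns a list of dicts, best first, with "p" (0 to 1); they miss things now and then, are a little off and sometimes report something else, mostly with a low value. They report only what shows in the picture. A call takes as long as a camera call. They do not tell look-alikes from the thing itself.
- models.search_frame(picture, target): "centre" ([column, row] in pixels, amid what is visible of it).
- models.cut_out(picture, target): "pixels" (480x640 bool, what is visible of it) and "centre" ([column, row] in pixels, amid what is visible of it).
The state is a dict: "time_s": time; "qpos": joint angles; "joint_velocities": joint speeds; "effort": joint torques, N m; "tool_pos": TCP position; "tool_rot": TCP orientation; "force": force on the tool from outside, world axes, zero at the start; "wrist_torque": the same for the moment, N m; "grip_width": finger opening in m; "grasp_force": force on a finger pad.
Only numpy, scipy, OpenCV 4.12 (cv2) and the standard library are available. Lean on these libraries where they do the work, as an engineer would, in place of code of your own. Each camera call takes 0.05 s, during which the arm holds its last target. There are 200 camera calls.

TASK

The water-cooling block on the repair bench has three ports that look alike, but only one is drilled right through; the other two end blind inside. Take the probe pin from its stand, feel each port down to its bottom, going from the robot's left to its right, and hang the pin back in its stand. Then set the round blanking cap, boss up, flat into the round recess of the port that goes right through, and leave the square cap where it is.

Things in the scene. Friction and masses are not known exactly. Their poses are not given: they have to be found in the camera images.
- block: Bolted-down aluminium block, 100 (x) x 260 (y) x 58 mm high. Origin: centre of its underside, on the table; z up, y along its length, to the robot's left. On top, 80 mm apart along y, three ports that look alike: a round recess 60 mm across, 8 mm deep (floor 50 mm above the table), with a 14 mm bore in the middle of its floor. One port is through, two blind; which is which varies.
- port_1 (a point): Centre of the port at the robot's left (+y end), in the plane of the block's top face, 58 mm above the table; axes as the block's. A blind port's bore ends on rigid metal 38 mm below this plane; the through port's lets the pin down 56 mm, to a rigid steel pad 2 mm above the table.
- port_2 (a point): Centre of the middle port, in the plane of the block's top face; axes as the block's. Bore depths as told for port_1.
- port_3 (a point): Centre of the port at the robot's right (-y end), in the plane of the block's top face; axes as the block's. Bore depths as told for port_1.
- pin: Probe pin, loose, about 0.12 kg, 140 mm long, upright along z. Origin: its flat lower end (tip). From there up: steel shank 10 mm across, 80 mm long, foot chamfered; steel collar 30 mm across from 80 to 86 mm; black handle 24 x 24 mm from 86 to 140 mm, faces square to its x and y. It starts hanging in its stand by the collar, tip 6 mm above the table.
- pin_tip (a point): The lower end of the pin, on its axis (same point as the pin's origin).
- stand: Grey tool stand, 80 x 80 x 86 mm high on a thin dark foot 110 x 110 mm, fixed. Origin: centre of its underside on the table. A vertical through hole of 15 mm diameter in the middle of its top takes the pin's shank; the collar then rests on the top face.
- stand_hole (a point): Centre of the mouth of the stand's hole, in its top face 86 mm above the table.
- round_cap: Round steel blanking cap, loose, about 0.15 kg: a disc of 56 mm diameter, 10 mm thick, with a square boss 24 x 24 mm on top, from 10 to 42 mm up, its faces square to x and y. Origin: centre of its underside; z up. Stands on the table at the start.
- square_cap: Square steel cap, loose, about 0.17 kg: a plate 56 x 56 x 10 mm with the same boss 24 x 24 mm from 10 to 42 mm up. Origin: centre of its underside. It fits none of the recesses; not needed and to be left where it is.
Mind the look-alikes: they are no part of the job. Of the things like the stand, leave any that is pink; of the rest the smaller one is meant.

How it is judged:
By the outcome, as a careful person would: the job done as asked, in the order asked, and still so for the second after the job is handed in, with the robot touching nothing.
It also fails if it takes over 72 s, if anything falls off the work surface, if the arm or the gripper's body presses on something with over 40 N, if the wrist force passes 120 N, or if a joint passes its speed limit or range.

## Working session

There is one attempt and no reset: what is moved stays moved. The work goes in short steps, Python scripts to look and compute and a tool call to move; the robot and the scene stay as the last step left them, time stands still between calls to the robot, and variables do not carry over. Pictures are saved under pics/ and viewed, at most 10 in all, crops included, and the job is handed in when it is done.

Besides the shell and the picture viewer there is one more tool, called after "Request:" as name(argument=value, ...) on one line, values as JSON. drive_tool: Moves the arm, as the interface text tells. Its arguments: {"type":"object","properties":{"angular":{"type":"array","items":{"type":"array","items":{"type":"number"}}},"delta_pos":{"type":"array","items":{"type":"array","items":{"type":"number"}}},"gripper":{"type":"array","items":{"type":"number"}},"squeeze":{"type":"number"}},"required":["angular","delta_pos","gripper"]}

```bash
mkdir -p pics
python3 - <<'E'
from cell import telemetry, eyes, env, models
import cv2
o=telemetry.get_obs()
print({k:o[k] for k in('time_s','tool_pos','tool_rot','force','grip_width')},env.finger_overhang)
for c in('top','scene'):
    p=eyes.read_camera(c); cv2.imwrite(f'pics/{c}0.png',p['pixels'][...,::-1])
    print(c,p['origin'],p['orientation'],p['mtx'])
    for n in('block','port_1','pin','stand','stand_hole','round_cap','square_cap'):
        try: print(n,[(round(d['p'],2),[round(float(x)) for x in d['centre']]) for d in models.search_frame(p,n)])
        except Exception as e: print(n,e)
E
```

```text
{'time_s': 0.0, 'tool_pos': array([0.26592006, 0.59254684, 0.235484  ]), 'tool_rot': array([-1.79892385e+02,  5.51444972e-03,  1.55836511e+02]), 'force': array([-0.29989061,  0.22891489,  0.15442543]), 'grip_width': 0.08695071391879411} 0.014
top [0.31342512 0.11453275 1.74152659] [-174.31736304    0.20016732  -91.35489621] [[588.76367975   0.         321.26253813]
 [  0.         588.76367975 236.59578871]
 [  0.           0.           1.        ]]
block [(0.72, [362, 206])]
port_1 [(0.69, [458, 253]), (0.67, [359, 207])]
pin [(0.45, [239, 229])]
stand [(0.67, [260, 307]), (0.55, [248, 234])]
stand_hole [(0.96, [248, 234]), (0.86, [179, 308]), (0.73, [261, 304])]
round_cap [(0.75, [467, 190])]
square_cap [(0.71, [459, 252])]
scene [1.20616225 0.51102546 0.98798331] [-137.78147469   -0.49922379  118.75972453] [[541.91927706   0.         324.87165943]
 [  0.         541.91927706 240.03881051]
 [  0.           0.           1.        ]]
block [(0.75, [262, 269])]
port_1 [(0.58, [263, 262])]
pin [(0.79, [410, 275])]
stand [(0.7, [429, 229]), (0.69, [406, 300]), (0.67, [524, 262])]
stand_hole [(0.91, [525, 267]), (0.77, [406, 301]), (0.55, [427, 230])]
round_cap [(0.73, [139, 231])]
square_cap [(0.71, [196, 189])]
```

View pics/top0.png

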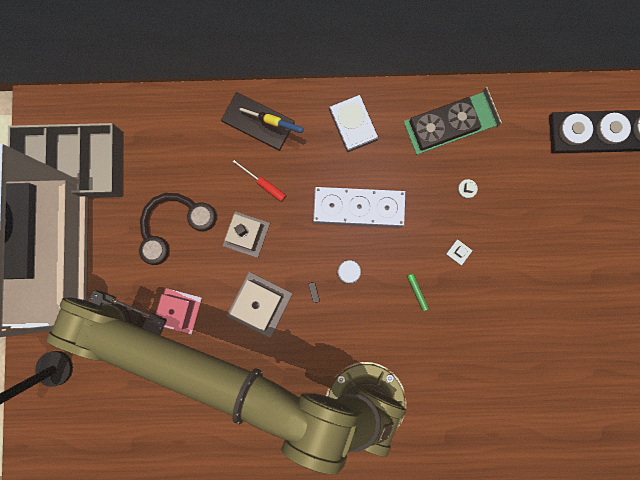

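View pics/scene0.png

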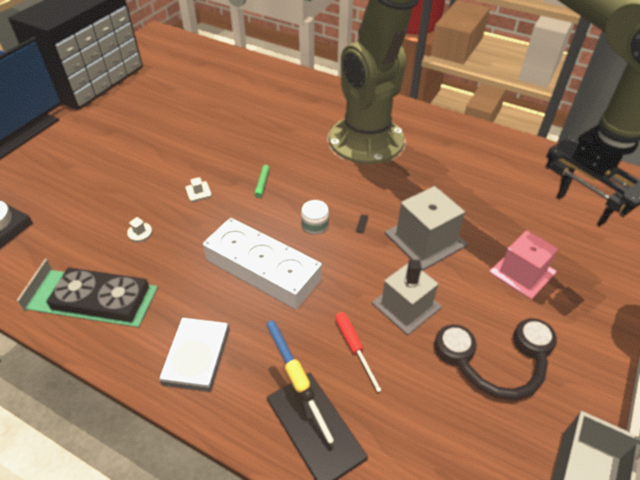

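The top view shows the pin in the small grey stand at about (247,233), with the larger grey stand at (258,304) and the pink one at (178,310). The block is at (360,207), the round cap at (468,188) and the square cap at (459,252). Next I convert these to world positions.

```bash
cat > h.py <<'E'
from cell import telemetry, eyes, env, models
import cv2, numpy as np
from scipy.spatial.transform import Rotation as Ro
def RR(p): return Ro.from_euler('xyz',p['orientation'],degrees=True).as_matrix()
def w(p,uv,z):
    d=RR(p)@np.linalg.inv(p['mtx'])@np.array([uv[0],uv[1],1.]); o=np.array(p['origin'])
    return o+d*(z-o[2])/d[2]
def proj(p,X):
    c=p['mtx']@(RR(p).T@(np.array(X)-p['origin'])); return c[:2]/c[2]
def rect(p,mask,z):
    """min-area rectangle of a mask laid on the plane z, in mm"""
    c=max(cv2.findContours(mask.astype(np.uint8),0,cv2.CHAIN_APPROX_NONE)[0],key=cv2.contourArea)
    pts=np.array([w(p,q[0],z)[:2] for q in c])*1000
    return cv2.minAreaRect(pts.astype(np.float32))
def shift(dx,dy,dz,yawdeg=0):
    """world shift in m -> tool axes in cm"""
    o=telemetry.get_obs(); R=Ro.from_euler('xyz',o['tool_rot'],degrees=True).as_matrix()
    return np.round(R.T@np.array([dx,dy,dz])*100,2)
def state():
    o=telemetry.get_obs(); print({k:np.round(o[k],4) for k in('time_s','tool_pos','tool_rot','force','grip_width','grasp_force')}); return o
E
python3 - <<'E'
from h import *
np.set_printoptions(precision=4,suppress=True)
p=eyes.read_camera('top'); s=eyes.read_camera('scene')
for n,z in(('block',.058),('stand',.05),('pin',.14),('round_cap',.005),('square_cap',.005)):
    for d in models.cut_out(p,n): print('top',n,round(d['p'],2),d['centre'],w(p,d['centre'],z),rect(p,d['pixels'],z))
    for d in models.cut_out(s,n): print('scene',n,round(d['p'],2),d['centre'],w(s,d['centre'],z))
g=[q for q in models.search_frame(p,'stand_hole')]
for q in g: print(w(p,q['centre'],.086))
for q in models.search_frame(s,'stand_hole'): print('s',w(s,q['centre'],.086))
for c in((331,205),(359,206),(387,207)): print(w(p,c,.05))
E
```

```text
top block 0.86 [360.5, 206.8] [0.5648 0.0011 0.058 ] ((564.736083984375, 4.9517059326171875), (259.2125549316406, 107.16533660888672), 85.970458984375)
scene block 0.65 [261.1, 268.7] [0.6062 0.0303 0.058 ]
top stand 0.95 [246.3, 232.0] [0.5004 0.3328 0.05  ] ((495.1345520019531, 333.47149658203125), (110.40489196777344, 108.90929412841797), 70.11537170410156)
top stand 0.78 [262.1, 305.9] [0.2871 0.29   0.05  ] ((292.46124267578125, 297.63397216796875), (138.3673553466797, 139.1402587890625), 62.19675064086914)
top stand 0.7 [467.1, 188.9] [ 0.611  -0.3108  0.05  ] ((613.6771240234375, -312.0590515136719), (55.48666763305664, 53.04991149902344), 88.60515594482422)
top stand 0.58 [177.4, 310.7] [0.2792 0.5319 0.05  ] ((280.0092468261719, 532.267822265625), (115.21463775634766, 109.9791259765625), 73.67745208740234)
scene stand 0.82 [430.7, 231.6] [0.3096 0.3152 0.05  ]
scene stand 0.75 [405.1, 298.9] [0.5211 0.3394 0.05  ]
scene stand 0.65 [527.8, 266.0] [0.3025 0.5451 0.05  ]
top pin 0.45 [238.1, 231.4] [0.4926 0.3436 0.14  ] ((494.9382019042969, 335.6515808105469), (33.284515380859375, 25.075807571411133), 43.831565856933594)
scene pin 0.56 [413.7, 277.4] [0.5298 0.3501 0.14  ]
top round_cap 0.61 [466.5, 188.2] [ 0.6211 -0.3205  0.005 ] ((621.7044067382812, -321.9842529296875), (50.498451232910156, 51.61398696899414), 42.567012786865234)
scene round_cap 0.84 [137.5, 232.1] [ 0.623  -0.3277  0.005 ]
top square_cap 0.78 [458.5, 251.9] [ 0.4312 -0.2877  0.005 ] ((429.1834411621094, -287.70977783203125), (54.29843521118164, 57.963382720947266), 50.099952697753906)
scene square_cap 0.69 [197.8, 189.5] [ 0.426  -0.2941  0.005 ]
[0.4906 0.3223 0.086 ]
[0.2897 0.2907 0.086 ]
s [0.347  0.5392 0.086 ]
s [0.5547 0.3449 0.086 ]
s [0.3404 0.3118 0.086 ]
[0.5733 0.086  0.05  ]
[0.5684 0.0049 0.05  ]
[ 0.5635 -0.0762  0.05  ]
```

Run:
```python
from h import *
print(shift(.495-.266,.333-.593,.065))
p=eyes.read_camera('wrist'); print(p['origin'],p['orientation'],p['mtx'][0,0])
```

```text
[-31.54 -14.35  -6.5 ]
[0.20638423 0.61991681 0.38406912] [1.65811498e+02 6.36848875e-02 6.58637541e+01] 364.3145119636463
```

Request:
drive_tool(angular=[[0, 0, 0], [0, 0, 0], [0, 0, 0], [0, 0, 0], [0, 0, 0], [0, 0, 0], [0, 0, 0], [0, 0, 0], [0, 0, 0], [0, 0, 0], [0, 0, 0]], delta_pos=[[-1.54, -0.85, -1.5], [-3, -1.5, -1], [-3.5, -1.5, -1], [-3.5, -1.5, -1], [-3.5, -1.5, -1], [-3.5, -1.5, -1], [-3.5, -1.5, 0], [-3.5, -1.5, 0], [-3.5, -1.5, 0], [-2.5, -1.5, 0], [0, 0, 0]], gripper=[8.7, 8.7, 8.7, 8.7, 8.7, 8.7, 8.7, 8.7, 8.7, 8.7, 8.7])

```text
time_s: 2.65
tool_pos: [0.4995, 0.3259, 0.3032]
tool_rot: [-180.0, 0.2, 155.2]
force: [0.6, 0.3, 2.1]
grip_width: 0.087
grasp_force: 0.0
```

Run:
```python
from h import *
np.set_printoptions(precision=4,suppress=True)
state()
p=eyes.read_camera('wrist'); cv2.imwrite('pics/w1.png',p['pixels'][...,::-1]); print(p['origin'],p['orientation'])
for n,z in(('pin',.146),('stand',.086)):
    for d in models.cut_out(p,n): print(n,round(d['p'],2),d['centre'],w(p,d['centre'],z),rect(p,d['pixels'],z))
for q in models.search_frame(p,'stand_hole'): print(q['p'],q['centre'],w(p,q['centre'],.086))
```

```text
{'time_s': np.float64(2.65), 'tool_pos': array([0.4995, 0.3259, 0.3032]), 'tool_rot': array([-179.979 ,    0.2158,  155.2407]), 'force': array([0.6465, 0.2889, 2.1423]), 'grip_width': np.float64(0.087), 'grasp_force': np.float64(0.0)}
[0.4396 0.3537 0.4504] [165.5973   0.0907  65.2704]
pin 0.87 [327.1, 212.2] [0.4958 0.3418 0.146 ] ((493.16168212890625, 340.20208740234375), (30.780248641967773, 30.190784454345703), 28.664318084716797)
stand 0.94 [321.5, 188.1] [0.4823 0.3444 0.086 ] ((490.74566650390625, 340.03143310546875), (90.04729461669922, 96.67750549316406), 69.7692642211914)
stand 0.88 [202.1, 49.2] [0.3216 0.2976 0.086 ] ((323.8664245605469, 292.9056701660156), (145.8759765625, 93.00172424316406), 63.09005355834961)
0.88 [320.3, 190.0] [0.4835 0.3425 0.086 ]
0.76 [204.1, 52.0] [0.3244 0.2981 0.086 ]
```

View pics/w1.png

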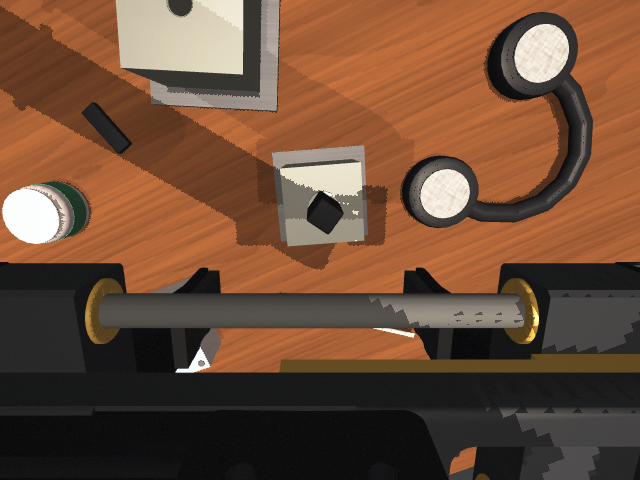

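The wrist picture shows the stand at (322,195) and the black handle at (325,212), turned relative to the tool. I'll enlarge the handle to get its yaw.

Run:
```python
import cv2
a=cv2.imread('pics/w1.png')[140:260,260:390]
a=cv2.convertScaleAbs(a,alpha=1.5,beta=30)
cv2.imwrite('pics/w1c.png',cv2.resize(a,None,fx=5,fy=5,interpolation=cv2.INTER_NEAREST))
```

```text
(no output)
```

View pics/w1c.png

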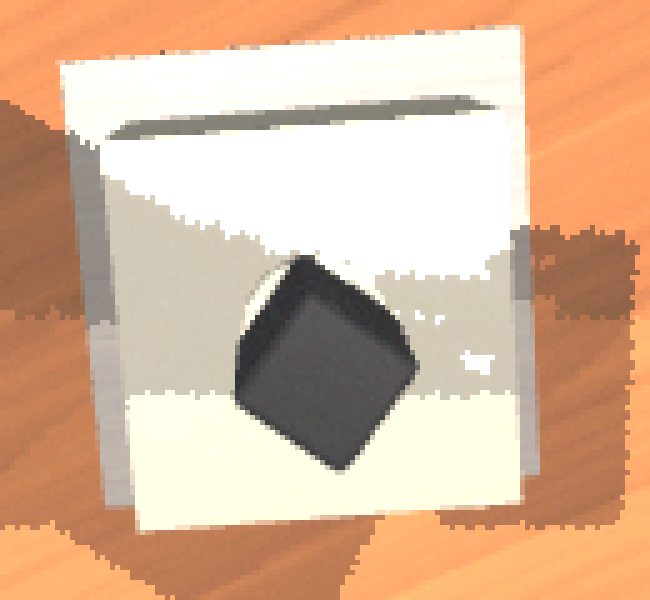

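Run:
```python
from h import *
np.set_printoptions(precision=4,suppress=True)
p={'mtx':np.array(eyes.read_camera('wrist')['mtx']),'origin':np.array([0.4396,0.3537,0.4504]),'orientation':[165.5973,0.0907,65.2704]}
def f(C,z):
    W=np.array([w(p,(260+a/5,140+b/5),z)[:2] for a,b in C]); e=np.roll(W,-1,0)-W
    print(W.mean(0),np.linalg.norm(e,axis=1),np.degrees(np.arctan2(e[:,1],e[:,0])))
f([(313,290),(418,362),(341,470),(236,398)],.146)
f([(100,140),(508,108),(522,502),(138,530)],.086)
```

```text
[0.4983 0.3391] [0.0217 0.0228 0.022  0.0226] [  30.8591  -58.9698 -149.7305  120.1993]
[0.4987 0.3391] [0.0804 0.0801 0.0798 0.08  ] [  69.6823  -20.6994 -110.3789  159.7026]
```

Request:
drive_tool(angular=[[0, 0, 0.1], [0, 0, 0.1], [0, 0, 0.1], [0, 0, 0.1], [0, 0, 0.1], [0, 0, 0.106], [0, 0, 0], [0, 0, 0], [0, 0, 0]], delta_pos=[[0, 0, 0], [0, 0, 0], [0, 0, 0], [0, 0, 0], [0, 0, 0], [0, 0, 0], [1.19, 0.58, 3], [0, 0, 3], [0, 0, 0]], gripper=[8.7, 8.7, 8.7, 8.7, 8.7, 8.7, 8.7, 8.7, 8.7])

```text
time_s: 3.8
tool_pos: [0.4907, 0.3463, 0.2371]
tool_rot: [-179.5, 0.0, 121.3]
force: [-1.0, 0.2, -0.4]
grip_width: 0.0872
grasp_force: 0.0
```

Request:
drive_tool(angular=[[0, 0, 0]], delta_pos=[[0, 0, 0]], gripper=[8.7])

```text
time_s: 3.9
tool_pos: [0.4934, 0.3467, 0.2419]
tool_rot: [-180.0, 0.0, 121.2]
force: [0.8, 0.7, 0.9]
grip_width: 0.0866
grasp_force: 0.0
```

Run:
```python
from h import *
o=state()
print(shift(.4985-o['tool_pos'][0],.3391-o['tool_pos'][1],0))
p=eyes.read_camera('wrist'); print(p['origin'],p['orientation'])
state()
```

```text
{'time_s': np.float64(3.9), 'tool_pos': array([0.4934, 0.3467, 0.2419]), 'tool_rot': array([-1.799613e+02,  5.600000e-03,  1.211986e+02]), 'force': array([0.8112, 0.6864, 0.8959]), 'grip_width': np.float64(0.0866), 'grasp_force': np.float64(0.0)}
[-0.92  0.04  0.  ]
[0.45982473 0.40321844 0.38936386] [1.65781715e+02 5.46946998e-02 3.12269923e+01]
{'time_s': np.float64(3.95), 'tool_pos': array([0.4942, 0.3469, 0.2431]), 'tool_rot': array([ 1.799005e+02, -1.140000e-02,  1.211601e+02]), 'force': array([ 0.6451, -0.8   ,  0.0879]), 'grip_width': np.float64(0.0872), 'grasp_force': np.float64(0.0)}
```

Request:
drive_tool(angular=[[0, 0, 0.01], [0, 0, 0], [0, 0, 0], [0, 0, 0]], delta_pos=[[-0.86, 0, 0], [0, 0, 0], [0, 0, 0], [0, 0, 0]], gripper=[8.7, 8.7, 8.7, 8.7])

```text
time_s: 4.35
tool_pos: [0.4986, 0.3388, 0.2422]
tool_rot: [179.9, -0.0, 120.5]
force: [-0.9, 0.3, -0.2]
grip_width: 0.0871
grasp_force: 0.0
```

Run:
```python
from h import *
np.set_printoptions(precision=4,suppress=True)
o=state()
p=eyes.read_camera('wrist'); cv2.imwrite('pics/w2.png',p['pixels'][...,::-1]); print(p['origin'],p['orientation'])
a=p['pixels'].max(2)
for d in models.cut_out(p,'pin'): print(d['p'],d['centre'],w(p,d['centre'],.12),rect(p,d['pixels'],.146))
print('expected pin top corners/ centre px',proj(p,[.4985,.3391,.146]))
```

```text
{'time_s': np.float64(4.35), 'tool_pos': array([0.4986, 0.3388, 0.2422]), 'tool_rot': array([179.9479,  -0.0184, 120.5194]), 'force': array([-0.8999,  0.2619, -0.1797]), 'grip_width': np.float64(0.0871), 'grasp_force': np.float64(0.0)}
[0.4656 0.3956 0.3897] [165.8075  -0.0404  30.5515]
0.67 [311.0, 234.5] [0.4989 0.3388 0.12  ] ((494.6719970703125, 344.47406005859375), (23.51227378845215, 35.486331939697266), 31.149595260620117)
expected pin top corners/ centre px [310.7377 242.727 ]
```

View pics/w2.png

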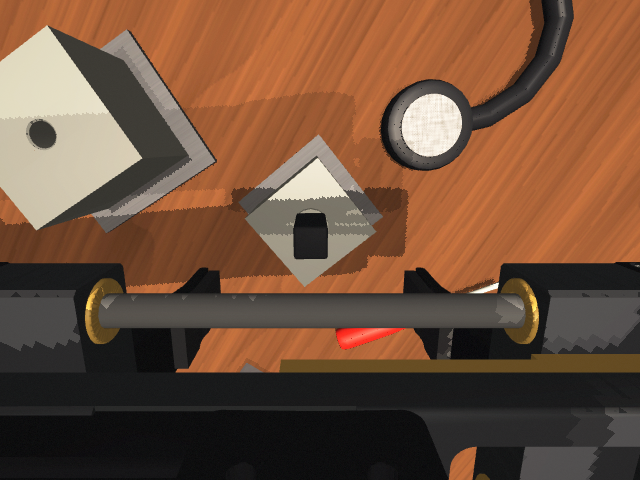

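The handle at (311,240) now lies square to the fingers and centred between them, so I'll go down and grip it.

Request:
drive_tool(angular=[[0, 0, 0], [0, 0, 0], [0, 0, 0], [0, 0, 0], [0, 0, 0], [0, 0, 0], [0, 0, 0], [0, 0, 0], [0, 0, 0], [0, 0, 0], [0, 0, 0], [0, 0, 0], [0, 0, 0], [0, 0, 0], [0, 0, 0], [0, 0, 0]], delta_pos=[[0, 0, 2], [0, 0, 3], [0, 0, 3], [0, 0, 2], [0, 0, 1.5], [0, 0, 0.6], [0, 0, 0], [0, 0, 0], [0, 0, 0], [0, 0, 0], [0, 0, 0], [0, 0, 0], [0, 0, 0], [0, 0, 0], [0, 0, 0], [0, 0, 0]], gripper=[8.7, 8.7, 8.7, 8.7, 8.7, 8.7, 8.7, 8.7, 2, 2, 2, 2, 2, 2, 2, 2], squeeze=35)

```text
time_s: 6.05
tool_pos: [0.4984, 0.3388, 0.1205]
tool_rot: [-180.0, -0.0, 120.5]
force: [0.3, -0.2, -0.5]
grip_width: 0.0309
grasp_force: 0.0
```

Run:
```python
from h import *
state()
```

```text
{'time_s': np.float64(6.05), 'tool_pos': array([0.4984, 0.3388, 0.1205]), 'tool_rot': array([-1.799991e+02, -2.000000e-04,  1.205380e+02]), 'force': array([ 0.3085, -0.2133, -0.5393]), 'grip_width': np.float64(0.0309), 'grasp_force': np.float64(0.0)}
```

Request:
drive_tool(angular=[[0, 0, 0], [0, 0, 0], [0, 0, 0], [0, 0, 0]], delta_pos=[[0, 0, 0], [0, 0, 0], [0, 0, 0], [0, 0, 0]], gripper=[2, 2, 2, 2])

```text
time_s: 6.45
tool_pos: [0.4983, 0.3388, 0.1205]
tool_rot: [-180.0, -0.0, 120.5]
force: [-0.6, -0.0, -0.4]
grip_width: 0.0239
grasp_force: 35.0
```

Request:
drive_tool(angular=[[0, 0, 0], [0, 0, 0], [0, 0, 0], [0, 0, 0], [0, 0, 0], [0, 0, 0], [0, 0, 0], [0, 0, 0]], delta_pos=[[0, 0, -0.5], [0, 0, -1.5], [0, 0, -2.5], [0, 0, -3], [0, 0, -2.5], [0, 0, -1], [0, 0, 0], [0, 0, 0]], gripper=[2, 2, 2, 2, 2, 2, 2, 2])

```text
time_s: 7.25
tool_pos: [0.498, 0.3385, 0.2298]
tool_rot: [-179.9, 0.0, 120.5]
force: [-0.3, -0.5, -0.9]
grip_width: 0.0238
grasp_force: 35.0
```

Run:
```python
from h import *
np.set_printoptions(precision=4,suppress=True)
o=state()
print('toP1',shift(.573-o['tool_pos'][0],.086-o['tool_pos'][1],0))
p=eyes.read_camera('top')
for d in models.cut_out(p,'block'): print(d['p'],w(p,d['centre'],.058),rect(p,d['pixels'],.058))
for d in models.search_frame(p,'port_1'): print(d['p'],d['centre'],w(p,d['centre'],.058))
```

```text
{'time_s': np.float64(7.25), 'tool_pos': array([0.498 , 0.3385, 0.2298]), 'tool_rot': array([-179.9324,    0.0075,  120.5382]), 'force': array([-0.3357, -0.5137, -0.9204]), 'grip_width': np.float64(0.0238), 'grasp_force': np.float64(34.9967)}
toP1 [-25.56  -6.37   0.01]
0.77 [0.5666 0.004  0.058 ] ((565.7158203125, 4.801727294921875), (259.6330871582031, 108.17821502685547), 86.60640716552734)
0.96 [360.0, 205.6] [0.5683 0.0025 0.058 ]
```

Request:
drive_tool(angular=[[0, 0, 0], [0, 0, 0], [0, 0, 0], [0, 0, 0], [0, 0, 0], [0, 0, 0], [0, 0, 0], [0, 0, 0], [0, 0, 0], [0, 0, 0], [0, 0, 0], [0, 0, 0], [0, 0, 0]], delta_pos=[[-1.4, -0.4, 0], [-2.5, -0.8, 0], [-3.5, -1, 0], [-3.5, -1.1, 0], [-3.5, -1.1, 0], [-3.5, -1.1, 0], [-3.5, -1.1, 0], [-3.5, -1, 0], [-2.5, -0.8, 0], [-2, -0.6, 0], [0, 0, 0], [0, 0, 0], [0, 0, 0]], gripper=[2, 2, 2, 2, 2, 2, 2, 2, 2, 2, 2, 2, 2])

```text
time_s: 8.7
tool_pos: [0.5698, 0.041, 0.2302]
tool_rot: [-180.0, -0.1, 120.6]
force: [-0.2, 0.7, -1.3]
grip_width: 0.0236
grasp_force: 35.0
```

Run:
```python
from h import *
np.set_printoptions(precision=4,suppress=True)
o=state()
p=eyes.read_camera('wrist'); cv2.imwrite('pics/w3.png',p['pixels'][...,::-1]); print(p['origin'],p['orientation'])
for n in ('block','port_1','pin'):
    for d in models.search_frame(p,n): print(n,d['p'],d['centre'],w(p,d['centre'],.058))
for P in ([.573,.085,.058],[.568,.005,.058]): print(proj(p,P))
```

```text
{'time_s': np.float64(8.7), 'tool_pos': array([0.5698, 0.041 , 0.2302]), 'tool_rot': array([-179.9838,   -0.0537,  120.63  ]), 'force': array([-0.2407,  0.7072, -1.2582]), 'grip_width': np.float64(0.0236), 'grasp_force': np.float64(34.9969)}
[0.5369 0.0977 0.3778] [165.8431   0.0281  30.6589]
block 0.85 [325.0, 195.2] [0.5685 0.0673 0.058 ]
port_1 0.92 [323.6, 194.1] [0.567  0.0675 0.058 ]
pin 0.72 [312.0, 285.8] [ 0.6021 -0.0116  0.058 ]
[339.8875 180.3828]
[289.2392 253.3557]
```

View pics/w3.png

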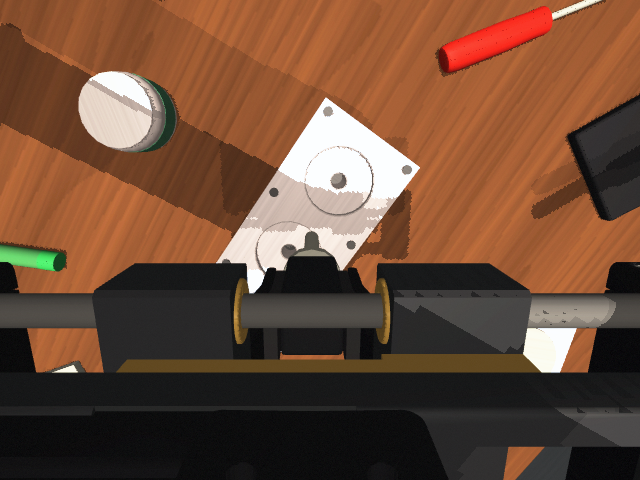

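The wrist picture shows the port 1 bore at (339,180), the port 2 bore at (289,250) and the held pin's tip at (312,236). I'll get the bore centres from their dark blobs.

Run:
```python
from h import *
np.set_printoptions(precision=4,suppress=True)
im=cv2.imread('pics/w3.png'); g=cv2.cvtColor(im,cv2.COLOR_BGR2GRAY)
p={'mtx':np.array(eyes.read_camera('wrist')['mtx']),'origin':np.array([0.5369,0.0977,0.3778]),'orientation':[165.8431,.0281,30.6589]}
for (u,v) in ((339,180),(289,251)):
    c=g[v-14:v+15,u-14:u+15]; t,m=cv2.threshold(c,0,255,cv2.THRESH_BINARY_INV+cv2.THRESH_OTSU)
    n,l,s,ce=cv2.connectedComponentsWithStats(m)
    for i in range(1,n):
        if s[i,4]>30: q=ce[i]+[u-14,v-14]; print(t,s[i],q,w(p,q,.05))
print(proj(p,[.5698,.041,.1155]),proj(p,[.5698,.041,.15]))
# rim: warp to top plane and Hough circle
K=1000; c0=w(p,(339,180),.058)[:2]
src=np.float32([proj(p,[c0[0]+a,c0[1]+b,.058]) for a,b in((-.05,-.05),(.05,-.05),(.05,.05),(-.05,.05))])
H=cv2.getPerspectiveTransform(src,np.float32([(0,0),(400,0),(400,400),(0,400)]))
wp=cv2.warpPerspective(g,H,(400,400))
for r in (cv2.HoughCircles(wp,cv2.HOUGH_GRADIENT,1,20,param1=60,param2=25,minRadius=110,maxRadius=130),):
    if r is not None:
        for x,y,R in r[0][:4]: print('rim',c0+np.array([x-200,y-200])/4000,R/4)
for q in ((326,97),(419,167)): print(w(p,q,.058))
```

```text
181.0 [  5   7  17  16 197] [338.269  180.5888] [0.5728 0.0838 0.05  ]
142.0 [  6   7  23  22 352] [292.358  255.3523] [0.5723 0.0025 0.05  ]
[310.8375 236.7143] [310.7195 249.577 ]
rim [0.572  0.0845] 29.475
[0.5272 0.1372 0.058 ]
[0.6257 0.1295 0.058 ]
```

Request:
drive_tool(angular=[[0, 0, 0], [0, 0, 0], [0, 0, 0], [0, 0, 0], [0, 0, 0], [0, 0, 0], [0, 0, 0], [0, 0, 0]], delta_pos=[[1.06, 0.73, 0], [1.5, 1, 1], [1, 0.7, 2], [0, 0, 1.5], [0, 0, 0.4], [0, 0, 0], [0, 0, 0], [0, 0, 0]], gripper=[2, 2, 2, 2, 2, 2, 2, 2])

```text
time_s: 9.75
tool_pos: [0.5738, 0.0823, 0.1826]
tool_rot: [179.9, 0.0, 120.5]
force: [0.6, 0.5, -1.0]
grip_width: 0.0239
grasp_force: 35.0
```

Run:
```python
from h import *
np.set_printoptions(precision=4,suppress=True)
o=state()
p=eyes.read_camera('wrist'); cv2.imwrite('pics/w4.png',p['pixels'][...,::-1])
t=o['tool_pos']; print('tip',proj(p,[t[0],t[1],t[2]-.1145]),'port',proj(p,[.5726,.084,.05]))
a=p['pixels'][150:270,230:390,::-1]; cv2.imwrite('pics/w4c.png',cv2.resize(a,None,fx=5,fy=5,interpolation=cv2.INTER_NEAREST))
```

```text
{'time_s': np.float64(9.75), 'tool_pos': array([0.5738, 0.0823, 0.1826]), 'tool_rot': array([179.9047,   0.0318, 120.4737]), 'force': array([ 0.5941,  0.4605, -0.9643]), 'grip_width': np.float64(0.0239), 'grasp_force': np.float64(34.9967)}
tip [310.6011 236.5777] port [310.4327 228.4434]
```

View pics/w4c.png

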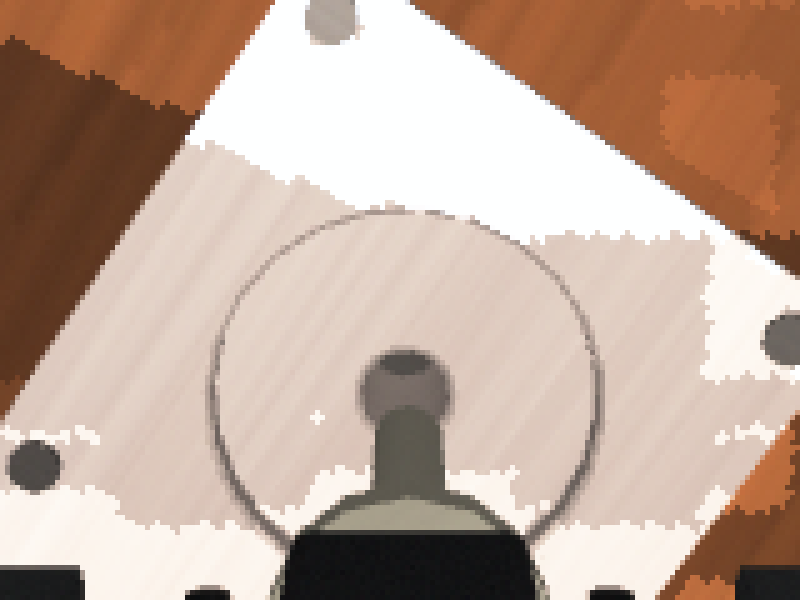

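Request:
drive_tool(angular=[[0, 0, 0], [0, 0, 0]], delta_pos=[[0, 0, 0], [0, 0, 0]], gripper=[2, 2])

```text
time_s: 10.0
tool_pos: [0.5733, 0.0827, 0.182]
tool_rot: [180.0, 0.0, 120.5]
force: [0.4, 0.2, -0.5]
grip_width: 0.0239
grasp_force: 35.0
```

Request:
drive_tool(angular=[[0, 0, 0], [0, 0, 0], [0, 0, 0], [0, 0, 0], [0, 0, 0], [0, 0, 0], [0, 0, 0], [0, 0, 0], [0, 0, 0], [0, 0, 0], [0, 0, 0], [0, 0, 0]], delta_pos=[[0.15, 0.03, 0.3], [0, 0, 0.5], [0, 0, 0.7], [0, 0, 0.8], [0, 0, 0.8], [0, 0, 0.7], [0, 0, 0.4], [0, 0, 0.2], [0, 0, 0.2], [0, 0, 0.2], [0, 0, 0.1], [0, 0, 0]], gripper=[2, 2, 2, 2, 2, 2, 2, 2, 2, 2, 2, 2])

```text
time_s: 11.2
tool_pos: [0.5726, 0.0844, 0.1326]
tool_rot: [180.0, -0.0, 120.5]
force: [-0.3, 0.1, -2.2]
grip_width: 0.0236
grasp_force: 35.0
```

Request:
drive_tool(angular=[[0, 0, 0], [0, 0, 0], [0, 0, 0]], delta_pos=[[0, 0, 0.2], [0, 0, 0.2], [0, 0, 0]], gripper=[2, 2, 2])

```text
time_s: 11.5
tool_pos: [0.5724, 0.0843, 0.1282]
tool_rot: [-180.0, -0.0, 120.5]
force: [-0.5, -0.1, -0.9]
grip_width: 0.0238
grasp_force: 35.0
```

Request:
drive_tool(angular=[[0, 0, 0], [0, 0, 0], [0, 0, 0], [0, 0, 0], [0, 0, 0], [0, 0, 0], [0, 0, 0]], delta_pos=[[0, 0, 0.4], [0, 0, 0.4], [0, 0, 0.2], [0, 0, 0.1], [0, 0, 0.1], [0, 0, 0.1], [0, 0, 0]], gripper=[2, 2, 2, 2, 2, 2, 2])

```text
time_s: 12.2
tool_pos: [0.5728, 0.0843, 0.1164]
tool_rot: [180.0, -0.0, 120.5]
force: [-2.2, -0.7, 4.4]
grip_width: 0.0236
grasp_force: 35.0
```

Request:
drive_tool(angular=[[0, 0, 0], [0, 0, 0]], delta_pos=[[0, 0, 0.1], [0, 0, 0]], gripper=[2, 2])

```text
time_s: 12.4
tool_pos: [0.5729, 0.0843, 0.1163]
tool_rot: [180.0, -0.0, 120.5]
force: [-3.8, -1.2, 9.5]
grip_width: 0.0238
grasp_force: 35.0
```

Port 1 goes through: the pin bottomed at 56 mm. Moving on to port 2.

Request:
drive_tool(angular=[[0, 0, 0], [0, 0, 0], [0, 0, 0], [0, 0, 0], [0, 0, 0], [0, 0, 0], [0, 0, 0], [0, 0, 0], [0, 0, 0], [0, 0, 0], [0, 0, 0], [0, 0, 0], [0, 0, 0]], delta_pos=[[0, 0, -0.6], [0, 0, -1.4], [0, 0, -2], [0, 0, -2], [0, 0, -1], [0, 0, 0], [-1.2, -0.8, 0], [-2, -1.4, 0], [-2, -1.4, 0], [-1.39, -0.93, 0], [0, 0, 0], [0, 0, 0], [0, 0, 0]], gripper=[2, 2, 2, 2, 2, 2, 2, 2, 2, 2, 2, 2, 2])

```text
time_s: 13.7
tool_pos: [0.5668, 0.0059, 0.184]
tool_rot: [-180.0, -0.1, 120.6]
force: [-0.1, -0.1, -0.6]
grip_width: 0.0237
grasp_force: 35.0
```

Run:
```python
from h import *
np.set_printoptions(precision=4,suppress=True)
o=state()
p=eyes.read_camera('wrist')
t=o['tool_pos']; print('tip',proj(p,[t[0],t[1],t[2]-.1145]),'port',proj(p,[.567,.0043,.05]),'p1',proj(p,[.5726,.0843,.05]))
a=p['pixels'][100:260,210:410,::-1]; cv2.imwrite('pics/w5c.png',cv2.resize(a,None,fx=4,fy=4-.25,interpolation=cv2.INTER_NEAREST))
```

```text
{'time_s': np.float64(13.7), 'tool_pos': array([0.5668, 0.0059, 0.184 ]), 'tool_rot': array([-179.9716,   -0.0576,  120.6326]), 'force': array([-0.068 , -0.1489, -0.5845]), 'grip_width': np.float64(0.0237), 'grasp_force': np.float64(34.9967)}
tip [310.9774 236.7289] port [310.1906 232.5734] p1 [370.9386 147.0014]
```

View pics/w5c.png

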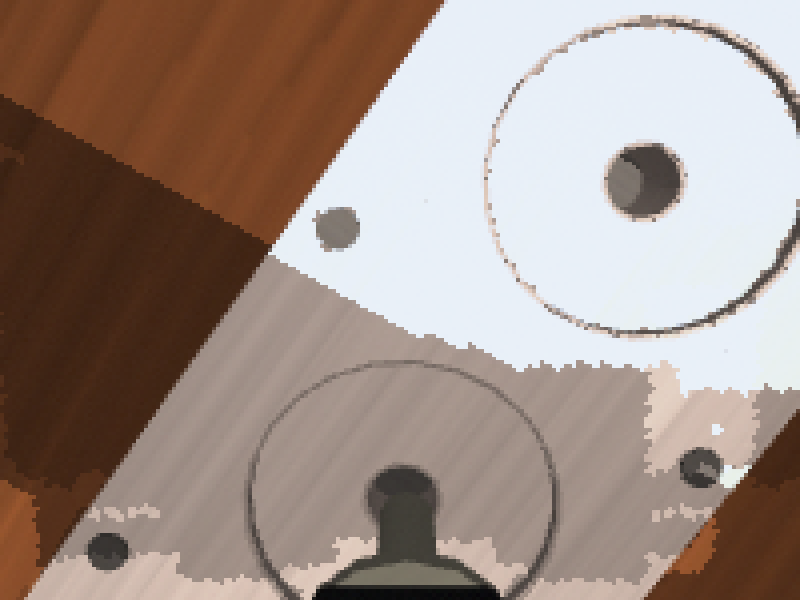

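Request:
drive_tool(angular=[[0, 0, 0], [0, 0, 0], [0, 0, 0], [0, 0, 0], [0, 0, 0], [0, 0, 0], [0, 0, 0], [0, 0, 0], [0, 0, 0], [0, 0, 0], [0, 0, 0], [0, 0, 0], [0, 0, 0]], delta_pos=[[0, 0, 0], [0, 0, 0.5], [0, 0, 0.6], [0, 0, 0.7], [0, 0, 0.8], [0, 0, 0.8], [0, 0, 0.6], [0, 0, 0.4], [0, 0, 0.2], [0, 0, 0.1], [0, 0, 0.1], [0, 0, 0.1], [0, 0, 0]], gripper=[2, 2, 2, 2, 2, 2, 2, 2, 2, 2, 2, 2, 2])

```text
time_s: 15.05
tool_pos: [0.5672, 0.0045, 0.1357]
tool_rot: [180.0, 0.0, 120.5]
force: [0.1, -0.5, -1.1]
grip_width: 0.0239
grasp_force: 35.0
```

Request:
drive_tool(angular=[[0, 0, 0], [0, 0, 0], [0, 0, 0], [0, 0, 0]], delta_pos=[[0, 0, 0.1], [0, 0, 0.1], [0, 0, 0.05], [0, 0, 0]], gripper=[2, 2, 2, 2])

```text
time_s: 15.45
tool_pos: [0.5674, 0.0045, 0.1344]
tool_rot: [179.9, 0.0, 120.5]
force: [-1.4, 0.8, 6.2]
grip_width: 0.0236
grasp_force: 35.0
```

Port 2 is blind, with the pin bottoming at 38 mm. On to port 3.

Request:
drive_tool(angular=[[0, 0, 0], [0, 0, 0], [0, 0, 0], [0, 0, 0], [0, 0, 0], [0, 0, 0], [0, 0, 0], [0, 0, 0], [0, 0, 0], [0, 0, 0], [0, 0, 0], [0, 0, 0], [0, 0, 0]], delta_pos=[[0, 0, -0.6], [0, 0, -1.4], [0, 0, -2], [0, 0, -1], [0, 0, 0], [0, 0, 0], [-1.2, -0.8, 0], [-2, -1.4, 0], [-2, -1.4, 0], [-1.39, -0.93, 0], [0, 0, 0], [0, 0, 0], [0, 0, 0]], gripper=[2, 2, 2, 2, 2, 2, 2, 2, 2, 2, 2, 2, 2])

```text
time_s: 16.75
tool_pos: [0.5615, -0.0739, 0.1826]
tool_rot: [-180.0, -0.1, 120.6]
force: [-0.1, -0.4, 0.5]
grip_width: 0.024
grasp_force: 35.0
```

Run:
```python
from h import *
np.set_printoptions(precision=4,suppress=True)
o=state()
p=eyes.read_camera('wrist')
t=o['tool_pos']; print('tip',proj(p,[t[0],t[1],t[2]-.1145]),'port',proj(p,[.5614,-.0755,.05]),'p2',proj(p,[.567,.0043,.05]))
g=cv2.cvtColor(p['pixels'],cv2.COLOR_RGB2GRAY)
u,v=np.round(proj(p,[.567,.0043,.05])).astype(int)
c=g[v-14:v+15,u-14:u+15]; t,m=cv2.threshold(c,0,255,cv2.THRESH_BINARY_INV+cv2.THRESH_OTSU)
n,l,s,ce=cv2.connectedComponentsWithStats(m)
for i in range(1,n):
    if s[i,4]>30: print(s[i],ce[i]+[u-14,v-14])
u,v=np.round(proj(p,[.5614,-.0755,.05])).astype(int)
for r in range(v-14,v+8,2): print(r,' '.join('%3d'%x for x in g[r,u-18:u+19:2]))
print(u)
```

```text
{'time_s': np.float64(16.75), 'tool_pos': array([ 0.5615, -0.0739,  0.1826]), 'tool_rot': array([-179.986 ,   -0.0562,  120.6279]), 'force': array([-0.1039, -0.4078,  0.4716]), 'grip_width': np.float64(0.024), 'grasp_force': np.float64(34.9969)}
tip [310.9215 236.7991] port [309.8535 232.8477] p2 [370.7332 147.102 ]
[  3   4  21  21 303] [370.2508 147.4818]
219 146 146 148 147 145 141 143 150 154 152 152 152 153 153 150 148 149 153 151
221 146 146 148 146 141 143 148 153 152 151 153 153 153 150 148 150 151 151 153
223 145 150 147 142 141 146 152 151 142 142 151 153 151 149 149 151 153 152 156
225 147 147 146 141 144 149 133  84  56  56  56  95 150 148 150 153 151 155 152
227 148 146 140 143 148 125  56  55  53  54  55  54  81 149 151 149 152 153 146
229 147 142 142 146 145  84  55  55  56  54  54  55  55 112 149 153 154 148 144
231 144 142 146 150 129  75  78  55  56  59  62  55  72  92 151 154 150 146 147
233 141 144 149 152 123  75  79  69  62  64  63  63  65  81 154 154 146 146 151
235 142 147 152 151 126  74  75  59  62  63  63  63  63  94 153 147 145 149 151
237 146 151 150 149 149 101  79  59  61  62  63  62  61  91 148 145 148 151 150
239 148 151 149 151 149 133  84  61  63  63  63  63  63 104 144 147 151 150 146
310
```

Request:
drive_tool(angular=[[0, 0, 0], [0, 0, 0], [0, 0, 0], [0, 0, 0], [0, 0, 0], [0, 0, 0], [0, 0, 0], [0, 0, 0], [0, 0, 0], [0, 0, 0], [0, 0, 0], [0, 0, 0], [0, 0, 0]], delta_pos=[[0, 0, 0], [0, 0, 0.5], [0, 0, 0.6], [0, 0, 0.7], [0, 0, 0.8], [0, 0, 0.8], [0, 0, 0.6], [0, 0, 0.4], [0, 0, 0.2], [0, 0, 0.1], [0, 0, 0.1], [0, 0, 0.1], [0, 0, 0]], gripper=[2, 2, 2, 2, 2, 2, 2, 2, 2, 2, 2, 2, 2])

```text
time_s: 18.1
tool_pos: [0.5618, -0.0753, 0.1345]
tool_rot: [180.0, 0.0, 120.5]
force: [0.3, -0.4, -0.1]
grip_width: 0.0235
grasp_force: 35.0
```

Request:
drive_tool(angular=[[0, 0, 0], [0, 0, 0], [0, 0, 0]], delta_pos=[[0, 0, 0.1], [0, 0, 0.1], [0, 0, 0]], gripper=[2, 2, 2])

```text
time_s: 18.4
tool_pos: [0.5621, -0.0754, 0.1343]
tool_rot: [179.9, 0.0, 120.5]
force: [-4.0, 0.2, 10.3]
grip_width: 0.0238
grasp_force: 35.0
```

Port 3 is blind too. Lifting and carrying the pin back to its stand.

Request:
drive_tool(angular=[[0, 0, 0], [0, 0, 0], [0, 0, 0], [0, 0, 0], [0, 0, 0], [0, 0, 0], [0, 0, 0], [0, 0, 0], [0, 0, 0], [0, 0, 0], [0, 0, 0], [0, 0, 0], [0, 0, 0], [0, 0, 0], [0, 0, 0], [0, 0, 0], [0, 0, 0], [0, 0, 0], [0, 0, 0], [0, 0, 0]], delta_pos=[[0, 0, -0.8], [0, 0, -1.5], [0, 0, -2.5], [0, 0, -2.5], [1, 0.4, -1.7], [2, 0.8, -0.8], [3, 1.2, 0], [3.6, 1.44, 0], [3.6, 1.44, 0], [3.6, 1.44, 0], [3.6, 1.44, 0], [3.6, 1.44, 0], [3.6, 1.44, 0], [3.6, 1.44, 0], [3, 1.2, 0], [2.5, 1, 0], [1.5, 0.6, 0], [0.72, 0.29, 0], [0, 0, 0], [0, 0, 0]], gripper=[2, 2, 2, 2, 2, 2, 2, 2, 2, 2, 2, 2, 2, 2, 2, 2, 2, 2, 2, 2])

```text
time_s: 20.4
tool_pos: [0.4987, 0.3374, 0.2302]
tool_rot: [-180.0, 0.1, 120.4]
force: [0.1, 0.3, -1.7]
grip_width: 0.0238
grasp_force: 35.0
```

Request:
drive_tool(angular=[[0, 0, 0], [0, 0, 0]], delta_pos=[[0, 0, 0], [0, 0, 0]], gripper=[2, 2])

```text
time_s: 20.6
tool_pos: [0.4985, 0.3377, 0.2303]
tool_rot: [180.0, 0.0, 120.4]
force: [-0.2, -0.3, -1.3]
grip_width: 0.0238
grasp_force: 35.0
```

Request:
drive_tool(angular=[[0, 0, 0], [0, 0, 0], [0, 0, 0], [0, 0, 0], [0, 0, 0], [0, 0, 0], [0, 0, 0], [0, 0, 0], [0, 0, 0], [0, 0, 0]], delta_pos=[[0.09, 0.06, 0.5], [0, 0, 1], [0, 0, 1], [0, 0, 1], [0, 0, 1.5], [0, 0, 2], [0, 0, 1.7], [0, 0, 1], [0, 0, 0.6], [0, 0, 0]], gripper=[2, 2, 2, 2, 2, 2, 2, 2, 2, 2])

```text
time_s: 21.6
tool_pos: [0.4976, 0.3399, 0.1261]
tool_rot: [-179.9, 0.0, 120.5]
force: [-1.3, -0.6, -0.3]
grip_width: 0.0236
grasp_force: 35.0
```

Request:
drive_tool(angular=[[0, 0, 0], [0, 0, 0], [0, 0, 0], [0, 0, 0]], delta_pos=[[0, 0, 0.2], [0, 0, 0.2], [0, 0, 0.1], [0, 0, 0]], gripper=[2, 2, 2, 2])

```text
time_s: 22.0
tool_pos: [0.4981, 0.3403, 0.1223]
tool_rot: [180.0, -0.0, 120.5]
force: [0.3, 0.3, -1.2]
grip_width: 0.0238
grasp_force: 35.0
```

Request:
drive_tool(angular=[[0, 0, 0], [0, 0, 0], [0, 0, 0], [0, 0, 0], [0, 0, 0], [0, 0, 0], [0, 0, 0], [0, 0, 0], [0, 0, 0], [0, 0, 0]], delta_pos=[[0, 0, 0.1], [0, 0, 0.07], [0, 0, 0], [0, 0, 0], [0, 0, 0], [0, 0, 0], [0, 0, 0], [0, 0, 0], [0, 0, 0], [0, 0, 0]], gripper=[2, 2, 2, 5, 5, 5, 5, 5, 5, 5])

```text
time_s: 23.0
tool_pos: [0.498, 0.3402, 0.1204]
tool_rot: [180.0, -0.0, 120.5]
force: [-0.4, -0.7, 0.8]
grip_width: 0.0495
grasp_force: 0.0
```

Request:
drive_tool(angular=[[0, 0, 0], [0, 0, 0], [0, 0, 0], [0, 0, 0], [0, 0, 0], [0, 0, 0], [0, 0, 0]], delta_pos=[[0, 0, -0.5], [0, 0, -1.5], [0, 0, -3], [0, 0, -3], [0, 0, -3], [0, 0, -1], [0, 0, 0]], gripper=[5, 5, 5, 6, 7, 8, 8.7])

```text
time_s: 23.7
tool_pos: [0.499, 0.3408, 0.2431]
tool_rot: [179.7, -0.0, 120.5]
force: [-0.2, -0.2, -0.1]
grip_width: 0.0743
grasp_force: 0.0
```

Run:
```python
from h import *
np.set_printoptions(precision=4,suppress=True)
o=state()
p=eyes.read_camera('wrist'); cv2.imwrite('pics/w6.png',p['pixels'][...,::-1])
for d in models.cut_out(p,'pin'): print(d['p'],d['centre'],w(p,d['centre'],.12),rect(p,d['pixels'],.146))
s=eyes.read_camera('top')
for n in('round_cap','square_cap'):
  for d in models.search_frame(s,n): print(n,d['p'],w(s,d['centre'],.01))
```

```text
{'time_s': np.float64(23.7), 'tool_pos': array([0.499 , 0.3408, 0.2431]), 'tool_rot': array([179.7295,  -0.0379, 120.5372]), 'force': array([-0.2065, -0.2074, -0.1048]), 'grip_width': np.float64(0.0743), 'grasp_force': np.float64(0.0)}
0.77 [310.0, 234.8] [0.4992 0.3402 0.12  ] ((494.8251647949219, 346.1165466308594), (23.606496810913086, 35.63209533691406), 31.125106811523438)
round_cap 0.69 [ 0.6206 -0.3171  0.01  ]
square_cap 0.95 [ 0.4297 -0.2732  0.01  ]
```

Request:
drive_tool(angular=[[0, 0, 0], [0, 0, 0], [0, 0, 0], [0, 0, 0], [0, 0, 0], [0, 0, 0], [0, 0, 0], [0, 0, 0], [0, 0, 0], [0, 0, 0], [0, 0, 0], [0, 0, 0], [0, 0, 0], [0, 0, 0], [0, 0, 0], [0, 0, 0], [0, 0, 0], [0, 0, 0], [0, 0, 0], [0, 0, 0]], delta_pos=[[-1.5, -0.55, 0], [-3, -1.1, 0], [-4.4, -1.61, 0], [-4.4, -1.61, 0], [-4.4, -1.61, 0], [-4.4, -1.61, 0], [-4.4, -1.61, 0], [-4.4, -1.61, 0], [-4.4, -1.61, 0], [-4.4, -1.61, 0], [-4.4, -1.61, 0], [-4.4, -1.61, 0], [-4.4, -1.61, 0], [-4.4, -1.61, 0], [-3, -1.1, 0], [-1.6, -0.6, 0], [-1, -0.37, 0], [0, 0, 0], [0, 0, 0], [0, 0, 0]], gripper=[8.7, 8.7, 8.7, 8.7, 8.7, 8.7, 8.7, 8.7, 8.7, 8.7, 8.7, 8.7, 8.7, 8.7, 8.7, 8.7, 8.7, 8.7, 8.7, 8.7])

```text
time_s: 25.95
tool_pos: [0.6198, -0.3163, 0.2405]
tool_rot: [179.9, -0.1, 120.7]
force: [-0.1, -0.0, -0.1]
grip_width: 0.0873
grasp_force: 0.0
```

Run:
```python
from h import *
np.set_printoptions(precision=4,suppress=True)
o=state()
p=eyes.read_camera('wrist'); cv2.imwrite('pics/w7.png',p['pixels'][...,::-1]); print(p['origin'],p['orientation'])
for d in models.cut_out(p,'round_cap'): print(d['p'],d['centre'],w(p,d['centre'],.01),rect(p,d['pixels'],.01))
c=models.search_frame(p,'round_cap')[0]['centre']; u,v=int(c[0]),int(c[1]); print(u,v)
u=max(u,60);v=max(v,50)
a=p['pixels'][v-50:v+50,u-60:u+60,::-1]; cv2.imwrite('pics/w7c.png',cv2.resize(a,None,fx=6,fy=6,interpolation=cv2.INTER_NEAREST))
```

```text
{'time_s': np.float64(25.95), 'tool_pos': array([ 0.6198, -0.3163,  0.2405]), 'tool_rot': array([179.9282,  -0.0573, 120.71  ]), 'force': array([-0.1258, -0.0073, -0.0833]), 'grip_width': np.float64(0.0873), 'grasp_force': np.float64(0.0)}
[ 0.5866 -0.2598  0.3881] [165.8457  -0.0577  30.7362]
0.74 [308.2, 212.3] [ 0.6187 -0.3198  0.01  ] ((618.8773803710938, -323.62042236328125), (53.92142105102539, 55.66537857055664), 30.7296142578125)
306 214
```

View pics/w7c.png

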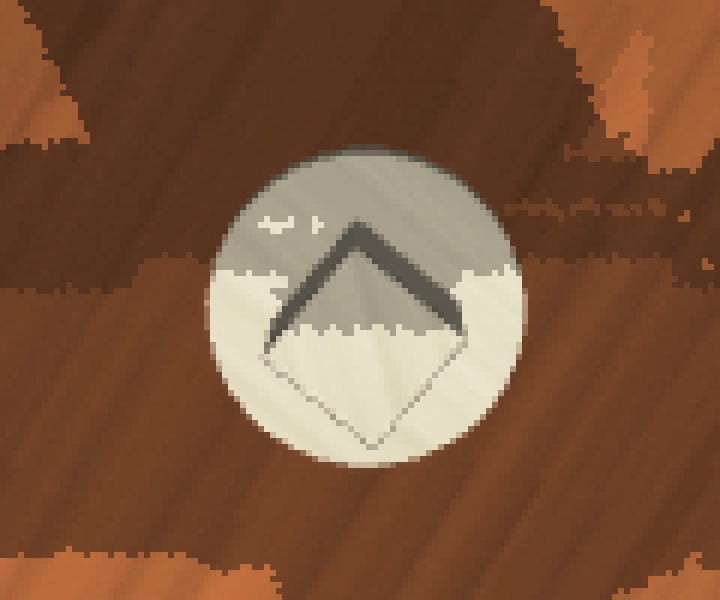

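The boss's top corners in the crop are at (358,248), (463,336), (372,446) and (265,356). The disc outline is centred at about (367,307).

Run:
```python
from h import *
np.set_printoptions(precision=4,suppress=True)
p={'mtx':np.array(eyes.read_camera('wrist')['mtx']),'origin':np.array([0.5866,-.2598,.3881]),'orientation':[165.8457,-.0577,30.7362]}
W=np.array([w(p,(246+a/6,164+b/6),.042)[:2] for a,b in[(358,248),(463,336),(372,446),(265,356)]]); e=np.roll(W,-1,0)-W
print(W.mean(0),np.linalg.norm(e,axis=1),np.degrees(np.arctan2(e[:,1],e[:,0])))
print(w(p,(246+367/6,164+307/6),.009))
```

```text
[ 0.6196 -0.3235] [0.0221 0.0235 0.0229 0.0232] [ -9.5777 -98.0701 169.7135  80.1204]
[ 0.6194 -0.3232  0.009 ]
```

Request:
drive_tool(angular=[[0, 0, 0.1], [0, 0, 0.12], [0, 0, 0.12], [0, 0, 0.12], [0, 0, 0.12], [0, 0, 0.12], [0, 0, 0], [0, 0, 0], [0, 0, 0], [0, 0, 0], [0, 0, 0], [0, 0, 0], [0, 0, 0]], delta_pos=[[0, 0, 0], [0, 0, 0], [0, 0, 0], [0, 0, 0], [0, 0, 0], [0, 0, 0], [-0.7, 0.09, 2], [0, 0, 4], [0, 0, 4], [0, 0, 3], [0, 0, 1], [0, 0, 0], [0, 0, 0]], gripper=[8.7, 8.7, 8.7, 8.7, 8.7, 8.7, 8.7, 8.7, 8.7, 8.7, 8.7, 8.7, 8.7])

```text
time_s: 27.45
tool_pos: [0.6199, -0.3262, 0.1022]
tool_rot: [179.9, 0.0, 80.4]
force: [0.2, 0.4, 1.0]
grip_width: 0.0872
grasp_force: 0.0
```

Run:
```python
from h import *
np.set_printoptions(precision=4,suppress=True)
o=state(); t=o['tool_pos']; print(shift(.6195-t[0],-.3233-t[1],.028-t[2]))
p=eyes.read_camera('wrist')
print([proj(p,[.6195,-.3233,z]) for z in (.01,.042)])
for d in models.cut_out(p,'round_cap'): print(d['p'],d['centre'],w(p,d['centre'],.01),rect(p,d['pixels'],.01))
```

```text
{'time_s': np.float64(27.45), 'tool_pos': array([ 0.6199, -0.3262,  0.1022]), 'tool_rot': array([179.8548,   0.0451,  80.4477]), 'force': array([0.2165, 0.3876, 0.9939]), 'grip_width': np.float64(0.0872), 'grasp_force': np.float64(0.0)}
[ 0.29 -0.1   7.42]
[array([308.4967, 241.1761]), array([308.2547, 254.9235])]
0.98 [309.4, 241.0] [ 0.6201 -0.3233  0.01  ] ((618.9342651367188, -323.2554626464844), (55.162357330322266, 55.0196647644043), 44.880104064941406)
```

Request:
drive_tool(angular=[[0, 0, 0], [0, 0, 0], [0, 0, 0], [0, 0, 0], [0, 0, 0], [0, 0, 0], [0, 0, 0]], delta_pos=[[0.15, -0.05, 1], [0, 0, 2], [0, 0, 2], [0, 0, 1.2], [0, 0, 0.7], [0, 0, 0.3], [0, 0, 0]], gripper=[8.7, 8.7, 8.7, 8.7, 8.7, 8.7, 8.7])

```text
time_s: 28.25
tool_pos: [0.6188, -0.3243, 0.0285]
tool_rot: [180.0, 0.0, 80.4]
force: [-0.0, -1.2, 0.3]
grip_width: 0.087
grasp_force: 0.0
```

Request:
drive_tool(angular=[[0, 0, 0], [0, 0, 0]], delta_pos=[[0, 0, 0], [0, 0, 0]], gripper=[8.7, 8.7])

```text
time_s: 28.45
tool_pos: [0.6192, -0.3244, 0.0293]
tool_rot: [179.9, 0.0, 80.4]
force: [-0.0, -0.0, -0.5]
grip_width: 0.0869
grasp_force: 0.0
```

Request:
drive_tool(angular=[[0, 0, 0], [0, 0, 0], [0, 0, 0], [0, 0, 0], [0, 0, 0], [0, 0, 0], [0, 0, 0], [0, 0, 0], [0, 0, 0], [0, 0, 0], [0, 0, 0], [0, 0, 0]], delta_pos=[[0.1, 0, 0.1], [0, 0, 0], [0, 0, 0], [0, 0, 0], [0, 0, 0], [0, 0, 0], [0, 0, 0], [0, 0, 0], [0, 0, 0], [0, 0, 0], [0, 0, 0], [0, 0, 0]], gripper=[8.7, 2, 2, 2, 2, 2, 2, 2, 2, 2, 2, 2])

```text
time_s: 29.65
tool_pos: [0.6186, -0.3231, 0.0274]
tool_rot: [-180.0, -0.0, 80.4]
force: [-1.2, 0.4, 0.9]
grip_width: 0.0236
grasp_force: 35.0
```

Request:
drive_tool(angular=[[0, 0, 0], [0, 0, 0], [0, 0, 0], [0, 0, 0], [0, 0, 0], [0, 0, 0], [0, 0, 0], [0, 0, 0], [0, 0, 0], [0, 0, 0], [0, 0, 0], [0, 0, 0], [0, 0, 0], [0, 0, 0], [0, 0, 0], [0, 0, 0], [0, 0, 0], [0, 0, 0], [0, 0, 0]], delta_pos=[[0, 0, -0.5], [0, 0, -1.5], [0, 0, -3], [0, 0, -3], [0, 0, -2.8], [0, 0, -1.5], [1.4, -0.41, 0], [3, -0.86, 0], [4, -1.15, 0], [4, -1.15, 0], [4, -1.15, 0], [4, -1.15, 0], [4, -1.15, 0], [4, -1.15, 0], [4, -1.15, 0], [3, -0.86, 0], [2.5, -0.7, 0], [1.5, -0.43, 0], [0, 0, 0]], gripper=[2, 2, 2, 2, 2, 2, 2, 2, 2, 2, 2, 2, 2, 2, 2, 2, 2, 2, 2])

```text
time_s: 31.55
tool_pos: [0.5713, 0.0877, 0.1491]
tool_rot: [-179.9, -0.0, 80.7]
force: [0.6, -0.7, -2.1]
grip_width: 0.0237
grasp_force: 35.0
```

Request:
drive_tool(angular=[[0, 0, 0], [0, 0, 0], [0, 0, 0]], delta_pos=[[0, 0, 0], [0, 0, 0], [0, 0, 0]], gripper=[2, 2, 2])

```text
time_s: 31.85
tool_pos: [0.573, 0.0821, 0.1504]
tool_rot: [180.0, 0.0, 80.3]
force: [0.2, 0.6, -2.1]
grip_width: 0.0241
grasp_force: 35.0
```

Run:
```python
from h import *
np.set_printoptions(precision=4,suppress=True)
o=state(); t=o['tool_pos']; print(shift(.5728-t[0],.0843-t[1],0))
p=eyes.read_camera('wrist'); cv2.imwrite('pics/w8.png',p['pixels'][...,::-1])
for d in models.cut_out(p,'round_cap'): print(d['p'],d['centre'],w(p,d['centre'],t[2]-.0274+.01),rect(p,d['pixels'],t[2]-.0274+.01))
print(proj(p,[t[0],t[1],t[2]-.018]), proj(p,[.5728,.0843,.05]))
```

```text
{'time_s': np.float64(31.85), 'tool_pos': array([0.573 , 0.0821, 0.1504]), 'tool_rot': array([179.9852,   0.0307,  80.2583]), 'force': array([ 0.1899,  0.5975, -2.0638]), 'grip_width': np.float64(0.0241), 'grasp_force': np.float64(34.9934)}
[ 0.21 -0.05 -0.  ]
0.61 [312.8, 263.1] [0.5765 0.0935 0.133 ] ((576.326171875, 94.96781921386719), (33.297630310058594, 55.11637496948242), 80.25982666015625)
[309.6152 285.9865] [309.3019 239.1957]
```

Request:
drive_tool(angular=[[0, 0, 0], [0, 0, 0], [0, 0, 0], [0, 0, 0], [0, 0, 0], [0, 0, 0], [0, 0, 0], [0, 0, 0]], delta_pos=[[0.1, 0, 1], [0, 0, 2], [0, 0, 1.5], [0, 0, 0.8], [0, 0, 0.3], [0, 0, 0], [0, 0, 0], [0, 0, 0]], gripper=[2, 2, 2, 2, 2, 2, 2, 2])

```text
time_s: 32.75
tool_pos: [0.5735, 0.0853, 0.0952]
tool_rot: [179.9, -0.0, 80.4]
force: [-0.3, 0.1, -1.4]
grip_width: 0.0241
grasp_force: 35.0
```

Run:
```python
from h import *
from scipy.optimize import least_squares
np.set_printoptions(precision=4,suppress=True)
o=state(); t=o['tool_pos']; print(shift(.5728-t[0],.0843-t[1],0))
p=eyes.read_camera('wrist'); cv2.imwrite('pics/w9.png',p['pixels'][...,::-1])
zt=t[2]-.0174
for d in models.cut_out(p,'round_cap')[:1]:
    c=max(cv2.findContours(d['pixels'].astype(np.uint8),0,cv2.CHAIN_APPROX_NONE)[0],key=cv2.contourArea)[:,0]
    print(d['p'],c.min(0),c.max(0))
    top=c[c[:,1]<c[:,1].min()+ (c[:,1].max()-c[:,1].min())*.6]
    for z in (zt,zt-.01):
        W=np.array([w(p,q,z)[:2] for q in top])
        r=least_squares(lambda s:np.hypot(*(W-s[:2]).T)-s[2],[t[0],t[1],.028],loss='soft_l1',f_scale=.0005)
        print(z,r.x, r.x[:2]-t[:2],np.abs(r.fun).max())
a=p['pixels'][160:300,220:400,::-1]; cv2.imwrite('pics/w9c.png',cv2.resize(a,None,fx=4.2,fy=4.2,interpolation=cv2.INTER_NEAREST))
print([proj(p,[.5728+.03*np.cos(a),.0843+.03*np.sin(a),.058]) for a in np.radians([80.4,-9.6,170.4])])
```

```text
{'time_s': np.float64(32.75), 'tool_pos': array([0.5735, 0.0853, 0.0952]), 'tool_rot': array([179.9226,  -0.0411,  80.4309]), 'force': array([-0.2632,  0.0567, -1.3888]), 'grip_width': np.float64(0.0241), 'grasp_force': np.float64(34.9934)}
[-0.11 -0.06 -0.  ]
0.8 [253 228] [368 293]
0.07775347235880226 [0.5748 0.0884 0.0259] [0.0012 0.0032] 0.006431300316362482
0.06775347235880226 [0.5742 0.0846 0.0275] [ 0.0006 -0.0006] 0.006832658824471011
[array([308.578 , 219.6871]), array([364.5122, 274.5783]), array([252.6978, 274.5519])]
```

View pics/w9c.png

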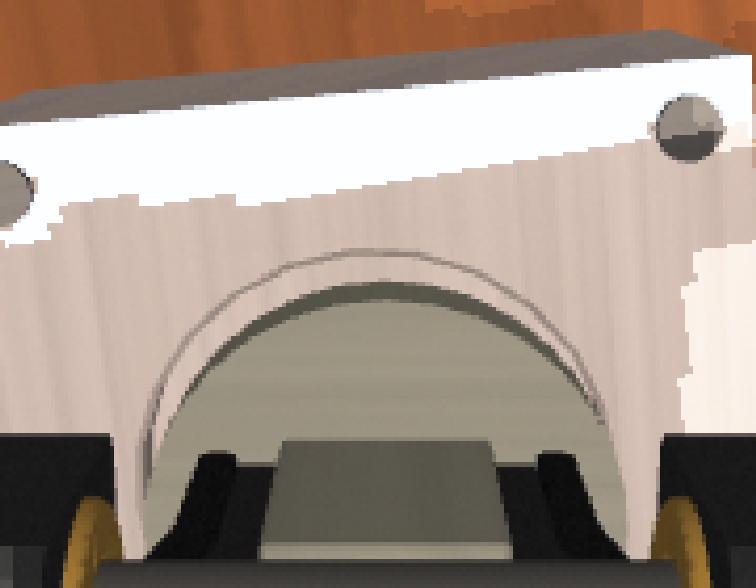

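The picture shows the recess rim's front at crop (375,249), the disc's front top edge at (388,300) and its bottom edge at (388,283). The cap is slightly right of the recess, so I'll work out the correction.

Run:
```python
from h import *
np.set_printoptions(precision=4,suppress=True)
o=state(); t=o['tool_pos']; p=eyes.read_camera('wrist')
R=Ro.from_euler('xyz',o['tool_rot'],degrees=True).as_matrix()
f=lambda u,v,z:(R.T@(w(p,(220+u/4.2,160+v/4.2),z)-t))[:2]*1000
print('rim centre',f(375,249,.058)-[30,0]); print('disc',f(387,300,t[2]-.0174)-[28,0],f(387,283,t[2]-.0274)-[28,0])
print(shift(.5728-t[0],.0843-t[1],0))
# rim: all visible points left/right
for u,v in((150,420),(600,410),(190,335),(560,345)): print(f(u,v,.058))
for u,v in((145,500),(627,500)): print('d',f(u,v,t[2]-.0174))
```

```text
{'time_s': np.float64(32.85), 'tool_pos': array([0.5733, 0.0853, 0.095 ]), 'tool_rot': array([179.9425,  -0.0382,  80.4363]), 'force': array([-0.7854,  0.1915, -1.9751]), 'grip_width': np.float64(0.0239), 'grasp_force': np.float64(34.9935)}
rim centre [-0.858  -0.2016]
disc [-0.6823  1.2205] [-0.9903  1.2481]
[-0.11 -0.04 -0.  ]
[  7.1412 -28.6428]
[ 8.455  28.1675]
[ 18.2311 -23.2529]
[16.9408 22.8766]
d [  3.8128 -26.4501]
d [ 3.7986 28.7245]
```

Request:
drive_tool(angular=[[0, 0, 0], [0, 0, 0], [0, 0, 0], [0, 0, 0], [0, 0, 0], [0, 0, 0], [0, 0, 0]], delta_pos=[[-0.03, -0.12, 0], [0, 0, 0.2], [0, 0, 0.3], [0, 0, 0.3], [0, 0, 0.2], [0, 0, 0.1], [0, 0, 0]], gripper=[2, 2, 2, 2, 2, 2, 2])

```text
time_s: 33.6
tool_pos: [0.5716, 0.085, 0.0831]
tool_rot: [-180.0, 0.0, 80.4]
force: [0.2, 0.2, -0.7]
grip_width: 0.0237
grasp_force: 35.0
```

Request:
drive_tool(angular=[[0, 0, 0], [0, 0, 0], [0, 0, 0], [0, 0, 0], [0, 0, 0]], delta_pos=[[0, 0, 0.2], [0, 0, 0.15], [0, 0, 0.1], [0, 0, 0.05], [0, 0, 0]], gripper=[2, 2, 2, 2, 2])

```text
time_s: 34.1
tool_pos: [0.5716, 0.0851, 0.0783]
tool_rot: [-180.0, 0.0, 80.4]
force: [0.4, -0.1, -2.2]
grip_width: 0.0236
grasp_force: 35.0
```

Request:
drive_tool(angular=[[0, 0, 0], [0, 0, 0], [0, 0, 0], [0, 0, 0]], delta_pos=[[0, 0, 0.05], [0, 0, 0.05], [0, 0, 0.05], [0, 0, 0]], gripper=[2, 2, 2, 2])

```text
time_s: 34.5
tool_pos: [0.5717, 0.0851, 0.0773]
tool_rot: [180.0, -0.0, 80.4]
force: [-1.0, -0.6, 1.4]
grip_width: 0.0237
grasp_force: 35.0
```

The cap is seated at the expected height. Releasing and retreating.

Request:
drive_tool(angular=[[0, 0, 0], [0, 0, 0], [0, 0, 0], [0, 0, 0], [0, 0, 0], [0, 0, 0], [0, 0, 0], [0, 0, 0], [0, 0, 0], [0, 0, 0], [0, 0, 0], [0, 0, 0], [0, 0, 0], [0, 0, 0], [0, 0, 0], [0, 0, 0]], delta_pos=[[0, 0, 0], [0, 0, 0], [0, 0, 0], [0, 0, 0], [0, 0, 0], [0, 0, 0], [0, 0, -0.5], [0, 0, -1.5], [0, 0, -3], [0, 0, -4], [0, 0, -4], [-1, 0, -2], [-2, 0, -1], [-2, 0, 0], [0, 0, 0], [0, 0, 0]], gripper=[6, 6, 6, 6, 6, 6, 6, 6, 6, 6, 6, 6, 6, 6, 6, 6])

```text
time_s: 36.1
tool_pos: [0.5628, 0.0349, 0.2366]
tool_rot: [-180.0, -0.0, 80.3]
force: [-0.6, 0.4, -0.3]
grip_width: 0.0597
grasp_force: 0.0
```

Run:
```python
from h import *
np.set_printoptions(precision=4,suppress=True)
o=state(); p=eyes.read_camera('wrist'); cv2.imwrite('pics/w10.png',p['pixels'][...,::-1])
for d in models.cut_out(p,'round_cap'): print(d['p'],d['centre'],w(p,d['centre'],.06),rect(p,d['pixels'],.06))
s=eyes.read_camera('scene')
for n,z in(('round_cap',.06),('square_cap',.01),('pin',.12)):
  for d in models.search_frame(s,n): print(n,d['p'],d['centre'],w(s,d['centre'],z))
# boss top-face and rim overlay residual: grayscale rows around the disc
print(proj(p,[.5728,.0843,.06]),proj(p,[.5728,.0843,.092]))
g=cv2.cvtColor(p['pixels'],cv2.COLOR_RGB2GRAY)
K=.0501
q=np.float32([proj(p,[.5728+a,.0843+b,.06]) for a,b in((-K,-K),(K,-K),(K,K),(-K,K))])
W=cv2.warpPerspective(g,cv2.getPerspectiveTransform(q,np.float32([(0,0),(400,0),(400,400),(0,400)])),(400,400))
r=cv2.HoughCircles(W,cv2.HOUGH_GRADIENT,1,5,param1=60,param2=20,minRadius=100,maxRadius=130)
if r is not None: print((r[0][:5]-[200,200,0])/4)
```

```text
{'time_s': np.float64(36.1), 'tool_pos': array([0.5628, 0.0349, 0.2366]), 'tool_rot': array([-179.9551,   -0.0263,   80.3177]), 'force': array([-0.5977,  0.3978, -0.3162]), 'grip_width': np.float64(0.0597), 'grasp_force': np.float64(0.0)}
0.72 [311.4, 159.5] [0.5728 0.0882 0.06  ] ((572.3028564453125, 84.69750213623047), (54.78879928588867, 55.16780471801758), 80.34944152832031)
round_cap 0.6 [291.6, 269.4] [0.5764 0.091  0.06  ]
square_cap 0.62 [199.8, 190.1] [ 0.4293 -0.2839  0.01  ]
pin 0.85 [413.4, 275.4] [0.5093 0.3438 0.12  ]
[312.1904 164.035 ] [312.2725 166.0364]
[[ 0.125 -0.125 28.775]
 [-0.125 -1.375 29.05 ]
 [-0.125  1.375 28.775]
 [ 1.125 -1.125 29.8  ]
 [-1.375  0.375 28.775]]
```

```bash
python3 -c "
from cell import env; print(env.sign_off())"
```

```text
the job is handed in; nothing more can be done
None
```

The job is handed in at about 36 s: I felt all three ports left to right (port 1 goes through, ports 2 and 3 are blind), hung the pin back in its stand, and seated the round cap, boss up, flat in port 1's recess; the square cap was not touched.

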